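Stand the top-heavy contact thermometer on the bronze block

TASK

Pick up the contact thermometer with the blue head and stand it upright on the middle of the bronze block lying on the bench, then let go. It is top-heavy and falls over easily, so hold it by its head, keep it upright all the way and set it down rather than dropping it. Leave the red-headed thermometer and the flux bottle standing where they are.

Things in the scene. Friction and masses are not known exactly. Their poses are not given: they have to be found in the camera images.
- blue_thermometer: contact thermometer to be moved, standing on the bench: round and rigid, 160 mm tall, about 0.25 kg, centre of mass about 110 mm up. Flat steel foot 48 mm in diameter, 6 mm thick; steel stem 12 mm in diameter; heavy blue-painted cylindrical head 40 mm in diameter from 112 to 160 mm above the underside, with a small white dial on its flat top. Origin: centre of the underside of the foot; z points up along the stem
- red_thermometer: the other thermometer, same shape and size but with a red head; must be left standing. Origin: centre of the underside of its foot; z up
- bronze_block: flat yellowish bronze block lying loose on the bench, 61 mm along its x, 85 mm along its y, 10 mm thick, flat top. Origin: centre of its underside; z up
- flux_bottle: pale plastic flux bottle with a red spout standing on the front part of the bench, 53 mm in diameter, 169 mm tall; must be left standing. Origin: centre of its underside; z up
Not all that is in view belongs to the job. Leave any green look-alike of the red_thermometer alone. What is shaped like the blue_thermometer but purple is not meant.

How it is judged:
By the outcome, as a careful person would: the job done as asked, in the order asked, and still so for the second after the job is handed in, with the robot touching nothing.
It also fails if it takes over 42 s, if anything falls off the work surface, if the arm or the gripper's body presses on something with over 40 N, if the wrist force passes 120 N, or if a joint passes its speed limit or range.

ROBOT

A 6-joint arm with a two-finger parallel gripper is mounted at the origin on a cart in front of the work surface, level with it; the furniture and walls round the work are solid. World frame = base frame: x ahead of the robot, y to its left, z up, the work surface at z = 0. Lengths are in m, angles in degrees, forces in N, time in s.
With the tool pointing down it reaches from about 0.3 to 0.75 m from the base axis. Payload 8.5 kg.
Tool frame: the origin (TCP) lies at the centre of the arm's flange, where the gripper is bolted on; the fingertips stand 173 mm ahead of it and the grasp point (between the pads) lies grasp_offset ahead of it (grasp_offset is the distance from the TCP to the grasp point, in m); z points along the fingers, y is the direction in which the jaws open and shut (so a half turn about z gives the same grasp; the last joint's range is limited). The gripper opens to 85 mm and grips with 20 to 120 N. Pads are 22 mm wide; open, the fingers measure 114 mm over their backs; the gripper's body (76 mm by 85 mm) begins 54 mm behind the grasp point. The pads swing forward as they close: fully open they stand 13 mm farther back than shut.
Start: joints at [-82.007, 21.807, 74.336, -0, 83.858, -12.336], TCP at [0.191, -0.516, 0.405] pointing down, gripper open.
Joint ranges: [-178.18, 178.18], [-50.72, 133.34], [12.68, 142.11], [-81.47, 261.47], [9.98, 163.14], [-165.26, 165.26]. Speed limits (degrees/s): [136.94, 136.94, 180, 180, 180, 180].

INTERFACE

Orientations are given as [roll, pitch, yaw] about the fixed x, y, z axes, in that order (R = Rz(yaw) Ry(pitch) Rx(roll)).
In Python, from cell import * gives the robot as it stands. The module is installed in compiled form; this text tells all that it offers.
- The arm moves only by the tool drive_tool, never from a script. Its argument "rows" is a list that holds one entry, the list of rows, each a list of 5 numbers: the shift along the tool's x, y, z in mm, then the turn about the tool's z in degrees, then the finger opening in mm, from 0 to 85.4. In form: [[[x, y, z, roll, hand], ...]]. A call has 1 to 20 rows; each row shifts and turns the pose as measured when the row begins, along the tool's axes as they then stand; what a row does not reach is not made up. A row lasts 1/8 s, in which the tool goes at most 62.5 mm and 10.7 degrees, less where a joint would pass 70% of its speed; a pose out of reach is approached as far as the arm can. A call with a gripper value outside its range is refused whole. The fingers move at their own pace and stop on an object; "squeeze" is the grip in N (left out, the last holds). Time passes only in rows, so rows that do not move let the fingers close. It gives the time, the measured TCP pose, the force and the opening at its end, in the units of the state.
- state(): the state, without advancing time (a new reading comes with each control period).
- snapshot(name): name is "scene" or "top" or "wrist"; returns a dict with "pixels" (480x640x3 uint8, red, green, blue), "range_z" (480x640 float32, m along the optical axis (not along the pixel's ray), 0 where there is no reading), "fx", "fy", "cx", "cy" (pixels), "world_to_cam" (4x4, takes a point from world to camera coordinates); the wrist camera has in their place "hand_eye" (4x4, takes a point from camera to tool coordinates, whose origin is the TCP and whose axes are the flange's). Camera axes: x right, y down, z forward; pixel columns grow to the right and rows downward; lengths in m; the calibration is good to about 2 mm. A picture is of the moment at which its call begins: read the wrist's pose just before it.
- finish_job(): hands the job in, once; it reports no verdict.
The state is a dict: "t": time; "joint_positions": joint angles; "joint_vel": joint speeds; "joint_torque": joint torques, N m; "tool_pos": TCP position; "tool_rot": TCP orientation; "force": force on the tool from outside, world axes, zero at the start; "ft_torque": the same for the moment, N m; "opening": opening from 0.0 (shut) to 1.0 (fully open).
Only numpy, scipy, OpenCV 4.12 (cv2) and the standard library are available. Lean on these libraries where they do the work, as an engineer would, in place of code of your own. Each camera call takes 0.05 s, during which the arm holds its last target. There are 200 camera calls.

## Working session

There is one attempt and no reset: what is moved stays moved. The work goes in short steps, Python scripts to look and compute and a tool call to move; the robot and the scene stay as the last step left them, time stands still between calls to the robot, and variables do not carry over. Pictures are saved under pics/ and viewed, about 8 in all and at most 12, crops included, and the job is handed in when it is done.

Besides the shell and the picture viewer there is one more tool, called after ">>>" by a JSON object that holds its "api" and its "payload", one argument or row to a line. drive_tool: Moves the arm, as the interface text tells. Its arguments: {"type":"object","properties":{"rows":{"type":"array","items":{"type":"array","items":{"type":"array","items":{"type":"number"}}}},"squeeze":{"type":"number"}},"required":["rows"]}

```bash
ls; mkdir -p pics
python3 - <<'E'
from cell import *
import cv2,numpy as np
s=state();print(s)
try: print('grasp_offset',grasp_offset)
except Exception as e: print(e)
for n in("scene","top"):
    d=snapshot(n);np.savez(f'{n}.npz',**d)
    cv2.imwrite(f'pics/{n}1.png',d['pixels'][...,::-1])
E
```

```text
pics
{'t': 0.0, 'joint_positions': array([-8.20062902e+01,  2.18404230e+01,  7.43823158e+01, -7.83766135e-04,
        8.38588038e+01, -1.23355662e+01]), 'joint_vel': array([-0.01194958, -0.05366169,  0.00927929,  0.04850754, -0.06033533,
        0.01374119]), 'joint_torque': array([ 3.26969885e-04, -4.48464096e+01, -2.31278658e+01, -1.78209029e-04,
        4.69346938e-03, -6.35671142e-06]), 'tool_pos': array([ 0.19107121, -0.51570198,  0.40413127]), 'tool_rot': array([-1.79920173e+02, -1.66593421e-02,  2.03293487e+01]), 'force': array([ 0.04493093, -0.17523924,  0.53436049]), 'ft_torque': array([-0.02861132, -0.00184179,  0.03391938]), 'opening': 0.9993658834782376}
grasp_offset 0.1547
```

View pics/scene1.png

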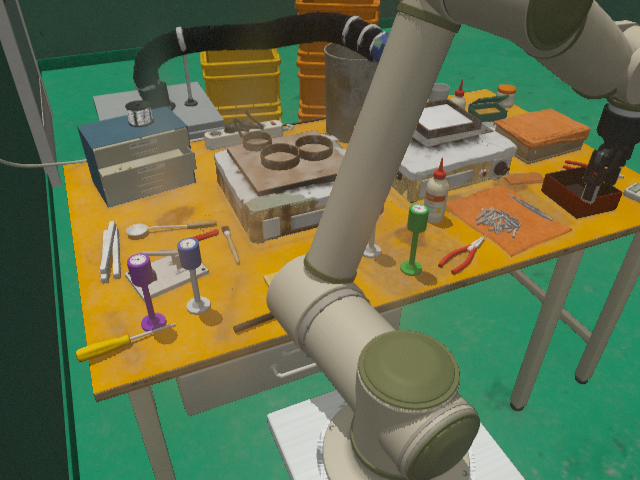

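View pics/top1.png

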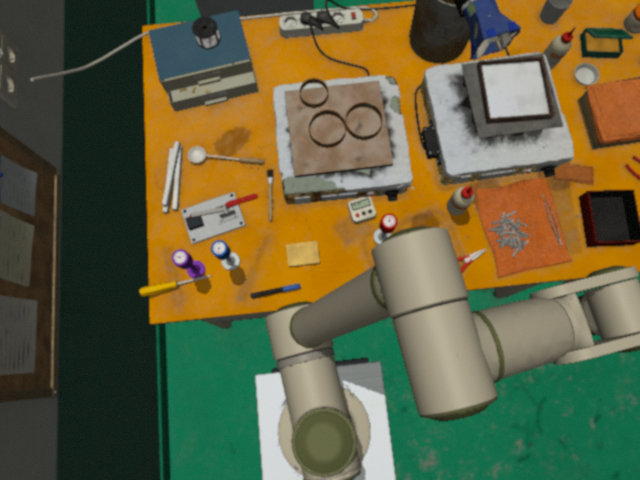

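The top view shows the blue head at about (220,249), the purple one at (182,257), red at (388,222), and a bronze plate at about (303,253). Next I measure these.

```bash
cat > h.py <<'E'
import numpy as np,cv2
def cloud(d,T=None):
    z=d['range_z'].astype(float);v,u=np.indices(z.shape)
    P=np.stack([(u-d['cx'])/d['fx']*z,(v-d['cy'])/d['fy']*z,z,np.ones_like(z)],-1)
    if T is None:T=np.linalg.inv(d['world_to_cam'])
    W=(P@T.T)[...,:3];W[z==0]=np.nan
    return W
def hsv(d):return cv2.cvtColor(d['pixels'],cv2.COLOR_RGB2HSV)
E
python3 - <<'E'
from h import *
np.set_printoptions(precision=4,suppress=True)
for n in("scene","top"):
    d=np.load(n+'.npz');W=cloud(d);H=hsv(d).astype(int)
    z=W[...,2]
    print(n,np.linalg.inv(d['world_to_cam'])[:3,3])
    # objects with heads between 0.1 and .18, front bench
    m=(z>.105)&(z<.18)&(W[...,0]>.2)&(W[...,0]<.62)
    k,l,st,c=cv2.connectedComponentsWithStats(m.astype(np.uint8))
    for i in range(1,k):
        if st[i,4]>25:
            q=W[l==i];print(st[i],np.median(H[l==i],0),q.min(0),q.max(0),np.median(q,0))
            t=q[q[:,2]>q[:,2].max()-.006];print('  top centre',(t.min(0)+t.max(0))/2,len(t))
    if n=='top':
        print('block px',W[253,303],H[253,303],'bench',W[232,303],H[232,303])
        sat=H
        m=(abs(H-H[253,303])<[6,45,50]).all(-1);m[:, :280]=0;m[:,325:]=0;m[:238]=0;m[272:]=0
        k,l,st,c=cv2.connectedComponentsWithStats(m.astype(np.uint8));i=1+st[1:,4].argmax()
        q=W[l==i];print('block',st[i],np.median(q,0),np.mean(q,0),cv2.minAreaRect(q[:,:2].astype(np.float32)))
        print('z profile row',z[253,280:330:3])
E
```

```text
scene [-0.3952  0.3074  0.7751]
[406 144 112  45 953] [ 21.  12. 193.] [ 0.5079 -0.7104  0.105 ] [ 0.6199 -0.3756  0.1718] [ 0.6017 -0.4594  0.1093]
  top centre [ 0.5343 -0.4129  0.1689] 6
[283 183  51  17 398] [ 21.  12. 184.] [ 0.5752 -0.1726  0.105 ] [ 0.62   -0.0496  0.117 ] [ 0.605  -0.1224  0.1116]
  top centre [ 0.6014 -0.1111  0.114 ] 233
[407 203  22  30 527] [ 48. 133.  86.] [ 0.36   -0.2758  0.1139] [ 0.4013 -0.2361  0.1648] [ 0.3707 -0.2505  0.1487]
  top centre [ 0.3809 -0.2566  0.162 ] 181
[177 238  25  32 633] [134.  39.  86.] [0.4263 0.1818 0.1121] [0.468  0.2219 0.1658] [0.4352 0.2034 0.1499]
  top centre [0.4478 0.2019 0.1629] 225
[127 253  27  34 704] [148.  96.  89.] [0.4124 0.274  0.1132] [0.4557 0.3139 0.1649] [0.4222 0.2943 0.1507]
  top centre [0.4341 0.2935 0.1619] 263
[266 276  32  61 939] [ 20.  51. 147.] [0.2001 0.0808 0.1057] [0.2802 0.1102 0.18  ] [0.2366 0.0985 0.1588]
  top centre [0.239  0.0886 0.177 ] 156
top [ 0.1466 -0.0198  1.3682]
[451 150 123  25 967] [ 48.   7. 181.] [ 0.5869 -0.7121  0.105 ] [ 0.62   -0.392   0.1193] [ 0.6072 -0.5435  0.1082]
[... 1129 characters left out ...]

[275 302  38  11 101] [25. 92. 83.] [ 0.2812 -0.0051  0.1449] [0.299  0.081  0.1799] [0.2922 0.038  0.1707]
  top centre [0.2875 0.0384 0.177 ] 28
[266 315  14  35 240] [ 23.  48. 126.] [0.2    0.0769 0.1407] [0.275  0.1055 0.18  ] [0.2366 0.0915 0.169 ]
  top centre [0.2376 0.0846 0.177 ] 68
block px [0.4451 0.0071 0.0133] [ 21 143 203] bench [0.5053 0.0018 0.0004] [ 20 255 189]
block [286 241  34  25 717] [nan nan nan] [nan nan nan] ((0.44600972533226013, 0.00989830493927002), (0.06342823058366776, 0.08649192005395889), 4.430095672607422)
z profile row [ 0.0011  0.0009 -0.0022  0.0087  0.0076  0.0107     nan  0.0122  0.0122
  0.0111  0.0112  0.009   0.0136  0.     -0.0022 -0.0006 -0.0053]
```

The numbers fit the sizes given: blue stands at (0.445, 0.199), red at (0.467, −0.207), and the block is 63×86 mm centred on (0.446, 0.010) with its top at about 11 mm. I'll move high toward blue, then turn so the jaws open along world x, clear of the purple one.

>>> {"api": "drive_tool", "payload": {
  "rows": [
    [[28,-34,0,0,85],[28,-34,0,0,85],[28,-34,0,0,85],[28,-34,0,0,85],[28,-34,0,0,85],[28,-34,0,0,85],[28,-34,0,0,85],[28,-34,0,0,85],[28,-34,0,0,85],[28,-34,0,0,85],[28,-34,0,0,85],[28,-34,0,0,85],[28,-34,0,0,85],[28,-34,0,0,85],[28,-34,0,0,85],[0,0,0,0,85]]
  ],
  "squeeze": 40
}}

```text
t: 2.1
tool_pos: [0.4126, 0.1287, 0.4034]
tool_rot: [-179.6, 0.0, 20.2]
force: [0.2, -0.2, 0.2]
opening: 0.998
```

>>> {"api": "drive_tool", "payload": {
  "rows": [
    [[0,0,0,-10,85],[0,0,0,-10,85],[0,0,0,-10,85],[0,0,0,-10,85],[0,0,0,-10,85],[0,0,0,-10,85],[0,0,0,-10,85],[0,0,0,0,85]]
  ]
}}

```text
t: 3.1
tool_pos: [0.4108, 0.1231, 0.4018]
tool_rot: [-179.5, -0.2, 92.1]
force: [0.3, -0.2, 1.1]
opening: 0.995
```

```bash
cat >> h.py <<'E'
from scipy.spatial.transform import Rotation as R
def wrist(name):
    from cell import state,snapshot
    s=state();d=snapshot("wrist");cv2.imwrite(f'pics/{name}.png',d['pixels'][...,::-1])
    T=np.eye(4);T[:3,:3]=R.from_euler('xyz',s['tool_rot'],degrees=True).as_matrix();T[:3,3]=s['tool_pos']
    return s,d,cloud(d,T@d['hand_eye']),T
def report(W,d,T):
    H=hsv(d).astype(int)
    m=(W[...,2]>.10)&(W[...,2]<.18)
    k,l,st,c=cv2.connectedComponentsWithStats(m.astype(np.uint8))
    for i in range(1,k):
        if st[i,4]>60:
            q=W[l==i];zt=np.percentile(q[:,2],95);t=q[abs(q[:,2]-zt)<.004]
            r=cv2.minEnclosingCircle(t[:,:2].astype(np.float32))
            print('tall',st[i],np.median(H[l==i],0),'ztop',zt,r, 'tool mm',(np.linalg.inv(T)@[*r[0],zt,1])[:3]*1000)
    m=((abs(W[...,2]-.011)<.006)&(W[...,0]>.36)&(W[...,0]<.53)&(abs(W[...,1])<.08)).astype(np.uint8)
    k,l,st,c=cv2.connectedComponentsWithStats(m)
    if k>1:
        i=1+st[1:,4].argmax();q=W[l==i];r=cv2.minAreaRect(q[:,:2].astype(np.float32))
        print('block',st[i],np.median(q[:,2]),r,'tool mm',(np.linalg.inv(T)@[*r[0],.011,1])[:3]*1000)
E
python3 - <<'E'
from h import *
s,d,W,T=wrist('w1');print(s['tool_pos'],s['tool_rot'],s['joint_positions']);report(W,d,T);print(d['hand_eye'])
E
```

```text
[0.41076333 0.12307994 0.40180634] [-179.5256437    -0.24183031   92.11071992] [ 0.72979488  9.77447267 92.19275045  0.23502786 78.51292131 -1.42969631]
tall [ 350   66   90   87 5950] [108.  50. 154.] ztop 0.16167494562502102 ((0.44773176312446594, 0.20042996108531952), 0.020054956898093224) tool mm [ 74.92176762  41.78152376 240.11208082]
tall [608 353  32  36 679] [105.   4. 171.] ztop 0.10841329863173327 ((0.6330057382583618, 0.03196093440055847), 0.015268121846020222) tool mm [-100.47996507  221.15365989  291.15060357]
block [ 317  285   67   85 5278] 0.010098644616864716 ((0.44711974263191223, 0.009546943008899689), (0.06026872992515564, 0.08534013479948044), 0.765116810798645) tool mm [-116.44345733   35.38058869  390.03879327]
[[-5.64176212e-05 -9.62996106e-01 -2.69515301e-01  6.71026851e-02]
 [ 9.99999797e-01  1.16749943e-04 -6.26485213e-04  7.29135039e-04]
 [ 6.34768717e-04 -2.69515281e-01  9.62995904e-01  3.04984971e-02]
 [ 0.00000000e+00  0.00000000e+00  0.00000000e+00  1.00000000e+00]]
```

View pics/w1.png

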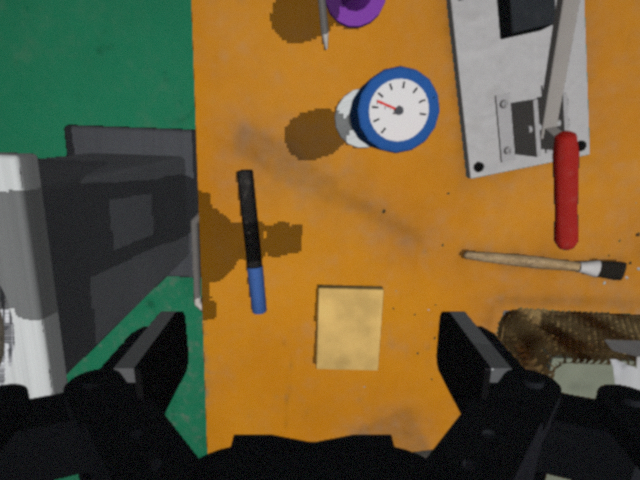

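The wrist view shows the blue head at (398,110), radius 20.05 mm, and the block at (349,328). Both agree with the top camera to within 3 mm. I'll move over blue and check before going down.

>>> {"api": "drive_tool", "payload": {
  "rows": [
    [[25,14,0,0,85],[25,14,0,0,85],[25,14,0,2,85],[0,0,0,0,85],[0,0,40,0,85],[0,0,0,0,85]]
  ]
}}

```text
t: 3.9
tool_pos: [0.4507, 0.1987, 0.3611]
tool_rot: [-179.5, -0.1, 88.7]
force: [-0.6, -0.3, 0.6]
opening: 0.994
```

Run:
```python
from h import *
s,d,W,T=wrist('w2');print(s['tool_pos'],s['tool_rot']);report(W,d,T)
print((np.linalg.inv(T)@[.4477,.2004,.161,1])[:3]*1000)
```

```text
[0.45074521 0.19871458 0.36114931] [-1.79483860e+02 -1.40946347e-01  8.86914425e+01]
tall [ 216    0  105  115 9613] [139.  40. 163.] ztop 0.16175430278085942 ((0.4351118803024292, 0.2925010323524475), 0.019973305985331535) tool mm [ 92.91419032 -15.97203776 199.77616385]
tall [ 263  219   91  108 7571] [108. 126. 115.] ztop 0.1615390573109235 ((0.4478025436401367, 0.2006056010723114), 0.020039690658450127) tool mm [  1.33228433  -1.18679055 199.6329254 ]
block [ 280  380   70   62 3847] 0.01010209566016651 ((0.44682934880256653, 0.0227795597165823), (0.060108598321676254, 0.06010526418685913), 1.2485415935516357) tool mm [-176.83939061    3.25324007  349.70023111]
[  1.12306969  -1.27975691 200.17232902]
```

>>> {"api": "drive_tool", "payload": {
  "rows": [
    [[1,-1,20,0,85],[0,0,20,0,85],[0,0,17,0,85],[0,0,8,0,85],[0,0,0,0,85]]
  ]
}}

```text
t: 4.58
tool_pos: [0.4516, 0.1984, 0.3048]
tool_rot: [179.5, -0.3, 88.4]
force: [0.6, 0.2, 0.2]
opening: 0.993
```

Run:
```python
from h import *
s,d,W,T=wrist('w3');print(s['tool_pos'],s['tool_rot'],s['force']);print((np.linalg.inv(T)@[.4478,.2005,.1615,1])[:3]*1000)
```

```text
[0.45164273 0.19837021 0.30481519] [179.51075332  -0.31906674  88.37514512] [0.57877151 0.22068465 0.2197738 ]
[  1.22185939  -5.12525638 143.28567576]
```

View pics/w3.png

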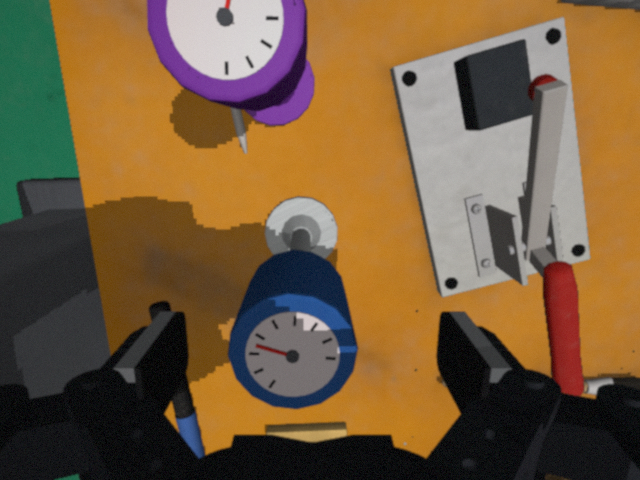

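The blue head at (293,350) lies between the pads but about 5 mm off the jaw centre. I'll correct that, lower the last 9 mm, then close.

>>> {"api": "drive_tool", "payload": {
  "rows": [
    [[1,-5,4,0,85],[0,0,5,0,85],[0,0,0,0,85]]
  ]
}}

```text
t: 5.0
tool_pos: [0.4465, 0.1997, 0.2969]
tool_rot: [179.3, -0.4, 88.4]
force: [-0.2, 0.9, -0.4]
opening: 0.999
```

Run:
```python
from h import *
s,d,W,T=wrist('w4');print(s['tool_pos'],s['tool_rot'],s['force']);print((np.linalg.inv(T)@[.4478,.2005,.1615,1])[:3]*1000);report(W,d,T)
```

```text
[0.44652151 0.19971917 0.29687923] [179.33787738  -0.35303756  88.37589034] [-0.1632773   0.87463141 -0.38953151]
[-1.74251892e-02 -3.08707253e-01  1.35387166e+02]
tall [  156     0   172   114 15704] [139.  13. 173.] ztop 0.1617764249926994 ((0.4350358843803406, 0.2925362288951874), 0.020065777003765106) tool mm [ 91.62003039 -15.67851493 135.49777739]
tall [  240   258   138   172 17893] [108. 166.  83.] ztop 0.16147064728366536 ((0.44798755645751953, 0.20055513083934784), 0.02031809650361538) tool mm [ 4.28172701e-02 -1.23144583e-01  1.35419037e+02]
tall [  72  311  117  102 5372] [90. 64. 16.] ztop 0.17601765944710449 ((0.39993882179260254, 0.20774026215076447), 0.008497177623212337) tool mm [  5.95277497 -48.18531214 120.35175407]
tall [ 437  311  112  102 5255] [90. 64. 17.] ztop 0.17542310833153965 ((0.4974589943885803, 0.20462314784526825), 0.00854537170380354) tool mm [  5.59719875  49.37067011 122.07159361]
tall [ 41 392  24   8  98] [104.  51.  19.] ztop 0.1799449036168252 ((0.38748079538345337, 0.2076554298400879), 0.003146873554214835) tool mm [  5.53909459 -60.58968478 116.2782699 ]
block [187 406  20  52 546] 0.012277875884110445 ((0.3630374073982239, 0.05977226793766022), (0.007118441630154848, 0.04064242169260979), 4.433701515197754) tool mm [-144.01559678  -82.7722669   284.05972474]
```

>>> {"api": "drive_tool", "payload": {
  "rows": [
    [[0,0,0,0,55],[0,0,0,0,45],[0,0,0,0,42],[0,0,0,0,38],[0,0,0,0,34],[0,0,0,0,30],[0,0,0,0,30],[0,0,0,0,30]]
  ],
  "squeeze": 50
}}

```text
t: 6.05
tool_pos: [0.4463, 0.1998, 0.2974]
tool_rot: [179.4, -0.4, 88.4]
force: [-1.7, 0.3, 1.8]
opening: 0.458
```

>>> {"api": "drive_tool", "payload": {
  "rows": [
    [[0,0,0,0,30],[0,0,-10,0,30],[0,0,-15,0,30],[0,0,-20,0,30],[0,0,0,0,30]]
  ]
}}

```text
t: 6.68
tool_pos: [0.4461, 0.1994, 0.3441]
tool_rot: [179.4, -0.3, 88.4]
force: [0.4, -1.0, -3.0]
opening: 0.456
```

Run:
```python
from h import *
s,d,W,T=wrist('w5');print(s);report(W,d,T)
```

```text
{'t': 6.675, 'joint_positions': array([10.12949615, 18.90081933, 89.80436829,  0.21906052, 70.62223629,
       11.69458225]), 'joint_vel': array([-0.03001837,  1.35639318,  1.97793539, -0.03518653, -0.42440359,
       -0.05696305]), 'joint_torque': array([ 6.73356000e-02, -4.18251693e+01, -2.20564502e+01,  1.58363365e-02,
        2.37248540e-01,  3.36865687e-04]), 'tool_pos': array([0.4460998 , 0.19936807, 0.34408551]), 'tool_rot': array([179.38356357,  -0.33948223,  88.36526979]), 'force': array([ 0.44169249, -0.95351474, -2.95515507]), 'ft_torque': array([-0.05273936,  0.02266253, -0.00388532]), 'opening': 0.45631258579734046}
tall [  206     0   117   117 11232] [139.  10. 201.] ztop 0.16174218385107295 ((0.4352101981639862, 0.2925522029399872), 0.01999647170305252) tool mm [ 91.7535325  -15.51035132 182.73388799]
tall [ 236  249  128   65 1800] [108. 171.  61.] ztop 0.17929160166941882 ((0.4447670578956604, 0.20959967374801636), 0.021874526515603065) tool mm [  9.21283012  -3.39756545 164.82437646]
tall [367 297  22  20 122] [17.  89.  72.5] ztop 0.17981906464379416 ((0.4717029929161072, 0.20612242817878723), 0.004914998076856136) tool mm [  6.50858887  23.63088736 164.57165589]
block [278 418  72  24 948] 0.01013108974464716 ((0.44657811522483826, 0.020009133964776993), (0.023096676915884018, 0.06023139879107475), 89.1093521118164) tool mm [-181.24269265    2.02241202  332.05844472]
```

View pics/w5.png

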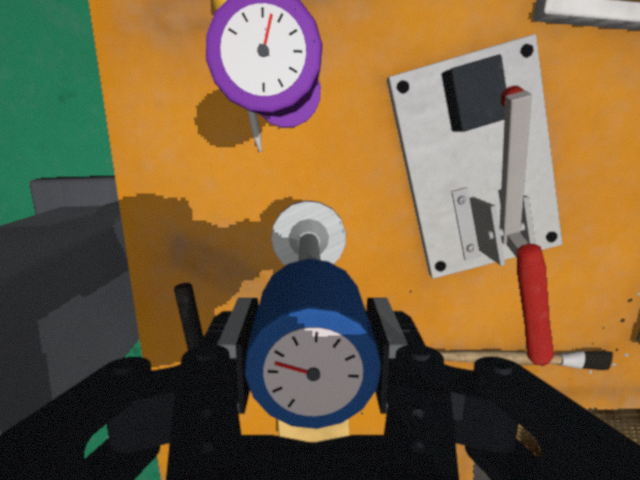

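The head is gripped at (313,374) and lifted; the force is −3 N, which matches its weight. I'll carry it gently toward the block.

>>> {"api": "drive_tool", "payload": {
  "rows": [
    [[-6,0,0,0,30],[-12,0,0,0,30],[-16,0.5,0,0,30],[-18,0.5,0,0,30],[-18,0.5,0,0,30],[-18,0.5,0,0,30],[-18,0.5,0,0,30],[-18,0.5,0,0,30],[-18,0.5,0,0,30],[-18,0.5,0,0,30],[-14,0.5,0,0,30],[-8,0,0,0,30],[-4,0,0,0,30],[0,0,0,0,30],[0,0,0,0,30]]
  ]
}}

```text
t: 8.6
tool_pos: [0.4428, -0.0019, 0.3389]
tool_rot: [179.9, -0.2, 88.1]
force: [0.4, 0.6, -3.2]
opening: 0.459
```

```bash
cat > m.py <<'E'
from h import *
import sys
def go(n):
    s,d,W,T=wrist(n);print(s['t'],s['tool_pos'],s['tool_rot'],s['force'])
    Q=((W.reshape(-1,3)-T[:3,3])@T[:3,:3]).reshape(W.shape)*1000; H=hsv(d).astype(int)
    m=(abs(Q[...,0])<30)&(abs(Q[...,1])<30)
    for nm,mm in(('head',m&(Q[...,2]>120)&(Q[...,2]<139)),('foot',m&(Q[...,2]>278)&(Q[...,2]<294)&(H[...,1]<90))):
        q=Q[mm]
        if len(q)<20: print(nm,len(q));continue
        zt=np.percentile(q[:,2],8);t=q[q[:,2]<zt+4];r=cv2.minEnclosingCircle(t[:,:2].astype(np.float32))
        print(nm,len(t),'ztop',zt,'medz',np.median(t[:,2]),r)
    m=(abs(W[...,2]-.010)<.004)&(W[...,0]>.36)&(W[...,0]<.53)&(abs(W[...,1])<.075)
    w=W[m];print('block pts',len(w),'pct',np.percentile(w,[1,50,99],axis=0).round(4).tolist())
    return s,d,W,T,Q,H
E
python3 - <<'E'
from m import *
go('w6')
E
```

```text
8.6 [ 0.44284915 -0.00194994  0.33887861] [179.87837985  -0.22484665  88.06074386] [ 0.43692846  0.60087696 -3.18729167]
head 1817 ztop 126.85061661663607 medz 124.62715967671784 ((11.503446578979492, -0.0020341873168945312), 30.005098342895508)
foot 572 ztop 284.37999174235995 medz 284.78543334544725 ((-0.7504222989082336, -1.6596717834472656), 11.91281509399414)
block pts 6366 pct [[0.3619, -0.0304, 0.0081], [0.4487, 0.0305, 0.0102], [0.4765, 0.0703, 0.0137]]
```

View pics/w6.png

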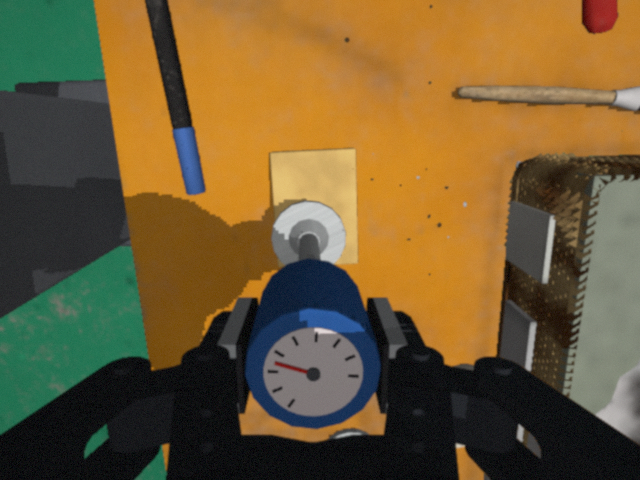

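The foot at (308,237) hangs over the near half of the bronze block, which spans columns 270–357 and rows 148–264. I'll fit the foot and the head properly.

```bash
cat > f.py <<'E'
from m import *
from scipy.optimize import least_squares
def fit(q,r):
    h=q[cv2.convexHull(q[:,:2].astype(np.float32),returnPoints=False)[:,0]]
    f=lambda p:np.hypot(h[:,0]-p[0],h[:,1]-p[1])-r
    s=least_squares(f,q[:,:2].mean(0),loss='soft_l1',f_scale=.7);return s.x,np.abs(s.fun).mean(),len(h)
def full(n):
    s,d,W,T,Q,H=go(n)
    out={}
    for nm,a,b,r,S in(('head',131,140,20,256),('foot',285,297,24,70)):
        m=(np.hypot(Q[...,0],Q[...,1])<30)&(Q[...,2]>a)&(Q[...,2]<b)&(H[...,1]<S)
        if nm=='head': m&=abs(Q[...,1])<19.5
        k,l,st,c=cv2.connectedComponentsWithStats(m.astype(np.uint8))
        if k<2: print(nm,'none');continue
        i=1+st[1:,4].argmax();q=Q[l==i];zm=np.median(q[:,2]);q=q[abs(q[:,2]-zm)<2.5]
        c,e,nh=fit(q,r);print(nm,st[i],'z',zm,'c tool',c,'resid',e,nh)
        print('   world',(T@[*(np.r_[c,zm]/1000),1])[:3]);out[nm]=np.r_[c,zm]
    b=(abs(W[...,2]-.010)<.004)&(H[...,0]>15)&(H[...,0]<28)&(H[...,1]<215)&(W[...,0]>.40)&(W[...,0]<.5)&(abs(W[...,1])<.07)
    w=W[b];print('block n',len(w),np.percentile(w,[.5,50,99.5],axis=0).round(4).tolist())
    return s,T,out
E
python3 - <<'E'
from f import *
full('w7')
E
```

```text
8.65 [ 0.44284916 -0.00190336  0.33887583] [179.87643628  -0.22575885  88.06508943] [ 0.67934541  0.65220247 -3.09719037]
head 1808 ztop 126.78436361521844 medz 124.67825060138688 ((11.530776977539062, -0.0073240152560174465), 29.992229461669922)
foot 546 ztop 284.30263312673515 medz 284.5562316038471 ((-1.043309211730957, -1.4991464614868164), 11.611411094665527)
block pts 6375 pct [[0.3616, -0.0304, 0.008], [0.4486, 0.0307, 0.0102], [0.4765, 0.0698, 0.0137]]
head [  238   302   141   127 13618] z 136.82111905521543 c tool [-0.08159908  0.17234215] resid 0.6467095687631728 34
   world [ 0.44333175 -0.0014619   0.20205614]
foot [ 272  200   74   65 2938] z 290.93812944366584 c tool [-1.11708674 -1.68973308] resid 0.4128276876199519 43
   world [ 0.44178846 -0.00183822  0.04793259]
block n 5693 [[0.4171, -0.0313, 0.008], [0.4532, 0.0286, 0.0102], [0.4767, 0.0512, 0.012]]
```

>>> {"api": "drive_tool", "payload": {
  "rows": [
    [[5,2,0,0,30],[6,2.5,0,0,30],[0,0,6,0,30],[0,0,8,0,30],[0,0,5,0,30],[0,0,0,0,30],[0,0,0,0,30]]
  ]
}}

```text
t: 9.57
tool_pos: [0.4481, 0.0103, 0.3182]
tool_rot: [179.9, -0.2, 88.1]
force: [-0.8, -0.0, -1.7]
opening: 0.46
```

Run:
```python
from f import *
full('w8')
```

```text
9.575 [0.44811683 0.01033153 0.31816782] [179.93043678  -0.23753882  88.12581506] [-0.77733827 -0.04041867 -1.74951629]
head 1815 ztop 126.82338960624455 medz 124.62209264115974 ((11.640801429748535, -0.005359766073524952), 30.001901626586914)
foot 560 ztop 284.41608968069744 medz 284.70808329118046 ((-0.6125552654266357, -3.503899335861206), 13.326906204223633)
block pts 5396 pct [[0.3617, -0.0184, 0.0074], [0.4398, 0.0363, 0.0102], [0.4766, 0.0715, 0.0138]]
head [  238   303   141   126 13651] z 136.8072276682779 c tool [-0.04322759  0.33727816] resid 0.5324836189644512 32
   world [0.44863708 0.01083873 0.1813621 ]
foot [ 272  201   74   64 2949] z 290.9350607514946 c tool [-1.12971892 -1.75772901] resid 0.40154866690557856 42
   world [0.44671558 0.01045389 0.02722866]
block n 4631 [[0.417, -0.0208, 0.0075], [0.4482, 0.035, 0.0102], [0.4768, 0.0514, 0.012]]
```

>>> {"api": "drive_tool", "payload": {
  "rows": [
    [[-1,0,4,0,30],[0,0,3,0,30],[0,0,1.5,0,30],[0,0,0,0,30],[0,0,0,0,30]]
  ]
}}

```text
t: 10.25
tool_pos: [0.4481, 0.0092, 0.3093]
tool_rot: [179.9, -0.2, 88.1]
force: [-0.6, -0.7, -1.9]
opening: 0.456
```

>>> {"api": "drive_tool", "payload": {
  "rows": [
    [[0,0,1,0,30],[0,0,0,0,30]]
  ]
}}

```text
t: 10.5
tool_pos: [0.4481, 0.0092, 0.3084]
tool_rot: [179.9, -0.2, 88.1]
force: [-0.3, 0.6, -3.1]
opening: 0.459
```

>>> {"api": "drive_tool", "payload": {
  "rows": [
    [[0,0,0.7,0,30],[0,0,0,0,30]]
  ]
}}

```text
t: 10.75
tool_pos: [0.4481, 0.0092, 0.3077]
tool_rot: [179.9, -0.2, 88.1]
force: [0.3, -0.5, -3.1]
opening: 0.455
```

>>> {"api": "drive_tool", "payload": {
  "rows": [
    [[0,0,0.7,0,30],[0,0,0,0,30]]
  ]
}}

```text
t: 11.0
tool_pos: [0.4481, 0.0092, 0.3076]
tool_rot: [179.8, -0.2, 88.1]
force: [-1.1, 0.4, -2.5]
opening: 0.458
```

>>> {"api": "drive_tool", "payload": {
  "rows": [
    [[0,0,0.7,0,30],[0,0,0,0,30],[0,0,0,0,30]]
  ]
}}

```text
t: 11.38
tool_pos: [0.448, 0.0093, 0.3076]
tool_rot: [179.8, -0.2, 88.1]
force: [-0.2, 0.3, 0.7]
opening: 0.452
```

Run:
```python
from f import *
full('w9')
```

```text
11.375 [0.44800903 0.00926524 0.30755431] [179.80459379  -0.19013974  88.13675806] [-0.204771    0.30954245  0.72383047]
head 1821 ztop 126.830926294058 medz 124.63109661084593 ((11.457072257995605, 0.002101693069562316), 30.003910064697266)
foot 561 ztop 284.37827232881585 medz 284.76522167462184 ((-0.6881194114685059, -1.730616569519043), 11.619915962219238)
block pts 5942 pct [[0.3617, -0.0172, 0.0074], [0.4378, 0.0361, 0.0102], [0.4765, 0.0712, 0.0138]]
head [  238   303   141   126 13622] z 136.79280531045572 c tool [0.05639949 0.09720546] resid 0.5956504692371225 34
   world [0.44858906 0.00975699 0.17076357]
foot [ 271  201   75   64 2951] z 290.92970594618055 c tool [-1.01367168 -1.71723894] resid 0.40920345229164384 39
   world [0.44728282 0.00924065 0.01661868]
block n 5102 [[0.4171, -0.0196, 0.0078], [0.4462, 0.0346, 0.0102], [0.4768, 0.0514, 0.0124]]
```

The force changed from −3 N to +0.7 N, so the foot is resting on the block, within 1 mm of its centre. I'll release in small steps.

>>> {"api": "drive_tool", "payload": {
  "rows": [
    [[0,0,0,0,39],[0,0,0,0,40],[0,0,0,0,41],[0,0,0,0,42],[0,0,0,0,44],[0,0,0,0,48],[0,0,0,0,55],[0,0,0,0,70],[0,0,0,0,85],[0,0,0,0,85],[0,0,0,0,85],[0,0,0,0,85]]
  ],
  "squeeze": 20
}}

```text
t: 12.92
tool_pos: [0.4484, 0.0092, 0.3076]
tool_rot: [179.7, -0.2, 88.1]
force: [0.8, 0.7, 0.3]
opening: 1.0
```

Run:
```python
from f import *
full('w10')
```

```text
12.925 [0.44837919 0.00916261 0.30755536] [179.73312667  -0.17992587  88.12975621] [0.83805204 0.66877916 0.25543637]
head 12840 ztop 136.13590174658663 medz 137.05839663170445 ((-0.3556993901729584, -1.9724743366241455), 20.14133071899414)
foot 557 ztop 284.5055765814874 medz 284.77092318057515 ((-0.7542352676391602, -2.4063210487365723), 11.865194320678711)
block pts 6031 pct [[0.3615, -0.0198, 0.0076], [0.4397, 0.0359, 0.0102], [0.4765, 0.0711, 0.0138]]
head [  241   303   132   126 12919] z 137.06831196489787 c tool [-0.42392563 -1.71514261] resid 0.21430458441106456 38
   world [0.44730329 0.00920427 0.17047989]
foot [ 270  200   74   65 2963] z 291.19973207272534 c tool [-1.08645702 -2.79171867] resid 0.34447339904789687 35
   world [0.44693901 0.00903757 0.01634381]
block n 5169 [[0.417, -0.0228, 0.0073], [0.4484, 0.0344, 0.0102], [0.4769, 0.0514, 0.0125]]
```

View pics/w10.png

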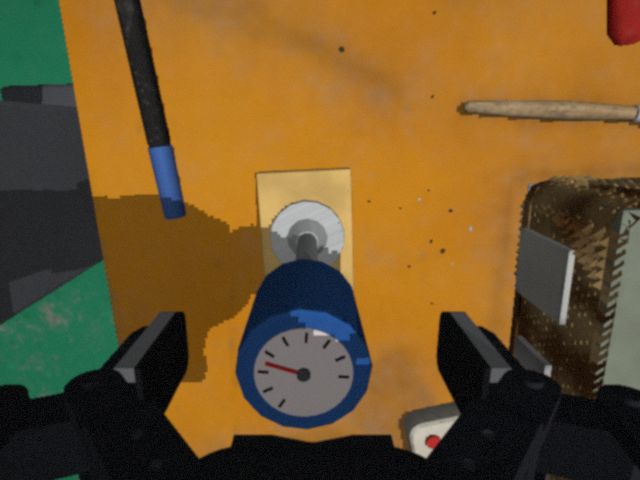

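The thermometer is standing on the block with its head at (304,374), foot at (307,237) and both pads clear. I'll back straight up.

>>> {"api": "drive_tool", "payload": {
  "rows": [
    [[0,0,-8,0,85],[0,0,-15,0,85],[0,0,-25,0,85],[0,0,-25,0,85],[0,0,-25,0,85],[0,0,-15,0,85],[0,0,0,0,85],[0,0,0,0,85],[0,0,0,0,85],[0,0,0,0,85]]
  ]
}}

```text
t: 14.22
tool_pos: [0.447, 0.009, 0.4259]
tool_rot: [179.8, -0.2, 88.1]
force: [-0.2, -0.4, -0.1]
opening: 0.997
```

Run:
```python
from h import *
from cell import *
s,d,W,T=wrist('w11');print(s['t'],s['tool_pos'],s['force']);report(W,d,T)
for n in('top','scene'):
    d=snapshot(n);cv2.imwrite(f'pics/{n}2.png',d['pixels'][...,::-1])
```

```text
14.225 [0.44704948 0.00899674 0.42585641] [-0.21766911 -0.36102416 -0.07418005]
tall [  512   163   128   235 19782] [ 14.  68. 131.] ztop 0.13106152141399632 ((0.6501796245574951, -0.052472036331892014), 0.0678643062710762) tool mm [-55.75693532 203.8040182  295.46468017]
tall [ 274  204   71   82 4483] [108.  87. 129.] ztop 0.17158085705437612 ((0.4472470283508301, 0.009384024888277054), 0.019945403560996056) tool mm [ -0.42585979  -0.86995199 254.27408075]
tall [546 474  25   6  81] [ 13.  71. 114.] ztop 0.1308896063748649 ((0.6323904395103455, -0.1894993931055069), 0.009224635548889637) tool mm [-193.29166765  190.49717882  295.13819622]
block [ 275  156   68   83 3171] 0.010522289086065006 ((0.44695550203323364, 0.013233797624707222), (0.06000249460339546, 0.07646001875400543), 0.7067875266075134) tool mm [  2.89486736  -1.95309724 414.86336108]
```

View pics/scene2.png

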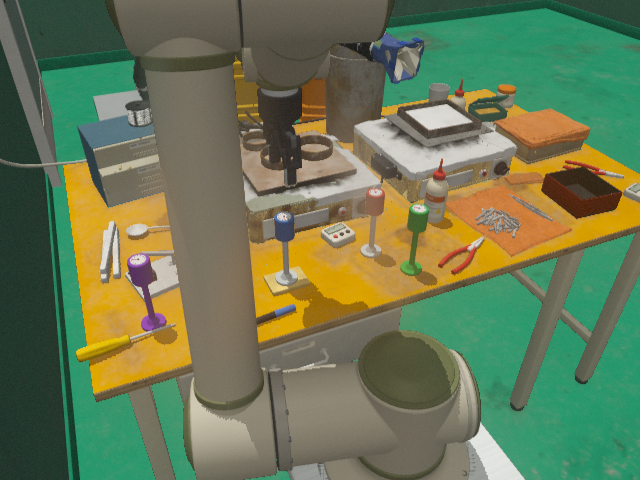

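View pics/top2.png

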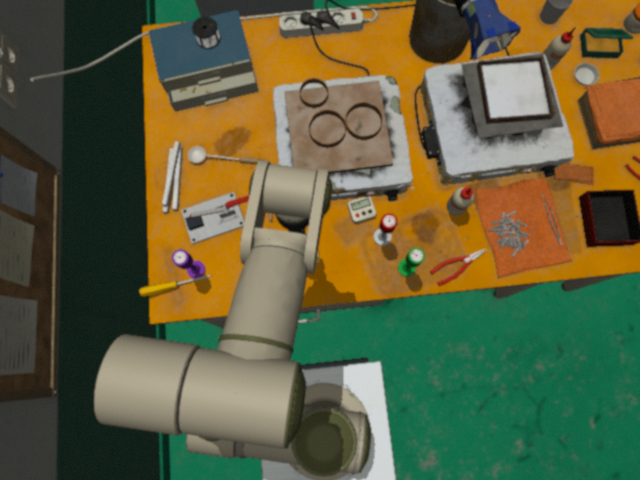

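The scene picture shows blue upright on the block at (285,250), red at (374,222) and the flux bottle at (437,195), all standing. In the top view, red (388,222) and the bottle (461,197) are where they were. The gripper is well clear, so I'm handing in.

```bash
python3 -c "
from cell import *
print(finish_job(),state()['t'])"
```

```text
the job is handed in; nothing more can be done
the job is handed in; nothing more can be done
```

The blue thermometer is standing upright on the middle of the bronze block, and the job was handed in at about 14 s of the 42 s allowed. I held it by the head at 50 N, carried it upright, and let go only once the force reading showed it resting on the block.

- **Placement:** after I backed off, its top was 171.6 mm up, as expected for 160 mm plus the 10 mm block. The head was centred at (0.447, 0.009), within about 1 mm of the block centre. The foot and head centres lined up to within about 0.4 mm.
- **Other objects:** the last pictures show the red thermometer and the flux bottle standing where they were, and the green and purple ones also undisturbed.
- **Contact:** the wrist force readings stayed within about 3 N, and the gripper was well clear of everything at hand-in.
- **Disagreements:** the last block fit put its centre about 4 mm off in y, because the thermometer hides part of the block. I relied on the earlier unobstructed fit. The tool also tilted by up to about 0.7° during the moves, which did no harm.

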